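# Return weighed sling balls to the finds box of their kind

### The arm

A 7-joint arm with a two-finger parallel gripper is mounted at the origin on the work surface. World frame = base frame: x ahead of the robot, y to its left, z up, the work surface at z = 0. Lengths are in mm, angles in rad, forces in N, time in s.
With the tool pointing down it reaches from about 350 to 900 mm from the base axis. Payload 19.9 kg.
Tool frame: the origin (TCP) lies on the centre line of the jaws, within the pads' length; the fingertips stand 19 mm ahead of it and the grasp point (between the pads) is the TCP (tip_extent is the distance from the TCP to the fingertips, in mm); z points along the fingers, y is the line along which they close (so a half turn about z gives the same grasp; the last joint's range is limited). The gripper opens to 85 mm and grips with 20 to 120 N. Pads are 22 mm wide; open, the fingers measure 114 mm over their backs; the gripper's body (76 mm by 85 mm) begins 54 mm behind the grasp point. The pads swing forward as they close: fully open they stand 13 mm farther back than shut.
Start: joints at [1.117, 0.417, -0.01, 1.614, 0.005, 1.111, -0.053], TCP at [250.729, -572.484, 250.26] pointing down, gripper open.
Joint ranges: [-2.81, 2.81], [-0.39, 2.02], [-1.27, 1.25], [0.06, 2.57], [-1.19, 4.33], [0.19, 2], [-2.82, 2.82]. Speed limits (rad/s): [1.89, 1.89, 2.39, 2.39, 3.01, 3.01, 3.01].

### API

Orientations are given as a unit quaternion [x, y, z, w].
In Python, from rig import * gives the robot as it stands.
- The arm moves only by the tool carry_out, never from a script. Its argument "plan" is a list that holds one entry, the list of rows, each a list of 7 numbers: the shift along the world's x, y, z normalised to -1 to 1, where 1 is 200 mm, then the turn, a rotation vector about the world's x, y, z normalised to -1 to 1, where 1 is 60 degrees, then the closure, from 0 (fully open) to 1 (shut). In form: [[[tx, ty, tz, wx, wy, wz, claw], ...]]. A call has 1 to 12 rows; each row shifts and turns the commanded pose from where the row before left it; what a row does not reach is not made up. A row lasts 1/12 s, in which the tool goes at most 41.7 mm and 7.16 degrees, less where a joint would pass 70% of its speed; a pose out of reach is approached as far as the arm can. A call with a number of a shift or a turn outside -1 to 1 is refused whole. A call with a gripper value outside its range is refused whole. The fingers move at their own pace and stop on an object; "grip_force" is the grip in N (left out, the last holds). Time passes only in rows, so rows that do not move let the fingers close. It gives the time, the measured TCP pose, the force, the opening and the grip force at its end, in the units of the state.
- state(): the state, without advancing time (a new reading comes with each control period).
- snapshot(name): name is "scene" or "top" or "wrist"; returns a dict with "frame" (480x640x3 uint8, red, green, blue), "z_map" (480x640 float32, mm along the optical axis (not along the pixel's ray), 0 where there is no reading), "K" (3x3 intrinsics, pixels), "dist_coeffs" ([k1, k2, p1, p2, k3] as OpenCV has them; the pictures are not rectified), "position" and "rotation" of the camera in the world; the wrist camera has in their place "T_tool_cam" (4x4, takes a point from camera to tool coordinates, whose origin is the TCP and whose axes are the flange's). Camera axes: x right, y up, looking along -z (the intrinsics and any distortion apply to the point x, -y, -z); pixel columns grow to the right and rows downward; lengths in mm; the calibration is good to about 2 mm. A picture is of the moment at which its call begins: read the wrist's pose just before it.
- finish_job(): hands the job in; it is judged then, once.
Trained networks look in a picture, given as the dict that the camera call returned (one of the last four; its "shot" number tells which), for a name from the list of things; names that differ only in an ending like _2 or _b are one class to them, and where a whole thing is asked for, a point or a joint stands for the part that bears it (a point fixed in the world has none). Each returns a list of dicts, best first, with "p" (0 to 1); they miss things now and then, are a little off and sometimes report something else, mostly with a low value. They report only what shows in the picture. A call takes as long as a camera call. They do not tell look-alikes from the thing itself.
- search_frame(label, picture): "bbox" ([left, top, right, bottom] in pixels, round what is visible of it).
- silhouettes(label, picture): "mask" (480x640 bool, what is visible of it) and "bbox" ([left, top, right, bottom] in pixels, round what is visible of it).
- place_of(label, picture): "xy" ([column, row] in pixels: a listed point, or the origin of a listed thing).
The state is a dict: "time_s": time; "joint_positions": joint angles; "qd": joint speeds; "effort": joint torques, N m; "tool_pos": TCP position; "eef_rot": TCP orientation; "contact_force": force on the tool from outside, world axes, zero at the start; "ft_torque": the same for the moment, N m; "opening": opening from 0.0 (shut) to 1.0 (fully open); "gripper_force": force on a finger pad.
Only numpy, scipy, OpenCV 4.12 (cv2) and the standard library are available. Lean on these libraries where they do the work, as an engineer would, in place of code of your own. Each camera call takes 0.05 s, during which the arm holds its last target. There are 200 camera calls.

### The job

The two round clay balls in the balance's scoop have been weighed. Take the scoop off the balance by its handle and tip both balls out over its lip into the finds box that already holds round balls like them, from close above it so that the old clay does not fall far or hard. Then put the empty scoop back on the middle of the weighing plate, standing level, and leave the other finds and the things on the desk where they are.

Things in the scene. Friction and masses are not known exactly. Their poses are not given: they have to be found in the camera images.
- scoop: loose sheet-steel scoop pan, 0.11 to 0.18 kg, at the start on the weighing plate. x towards the pouring lip, z up; origin on the underside, middle of the width. Flat floor from x = -50 to 40 mm, 84 mm wide, then rising at 20 degrees to the open lip at x = 76 mm (62 mm wide). Sheet 2.5 mm; sides and closed back 28 mm high. Handle at -x. Empty, it balances near x = -25 mm
- scoop_grip (a point): middle of the scoop's handle, 90 mm behind the scoop's origin, 25 mm above its underside; axes as the scoop's. The handle is a straight bar from x = -50 to -140 mm, rising 10 degrees to the back, 14 mm wide between upright flat sides, 13 mm high
- scoop_lip (a point): middle of the upper edge of the scoop's lip, where the balls roll out: x = 76 mm, 15.6 mm above the underside; axes as the scoop's. The lip part slopes up 20 degrees while the scoop is level: the balls begin to roll over it when the scoop is tipped lip down by about 30 degrees, and 40 to 45 empties it surely
- balance: white electronic balance, fixed to the desk, 250 mm deep (x) by 190 mm wide (y); housing 46 mm high, sloping display on its -x end. Origin: centre of its underside; z up
- plate (a point): centre of the top of the balance's square weighing plate (140 x 140 mm, 6 mm thick, top 62 mm above the desk); the scoop stands on it
- box_1: card finds box, open on top, fixed to the desk, 112 x 112 mm outside, 45 mm high, walls and floor 3 mm, one of three alike. Origin: centre of its underside, z up. It holds one pair of finds: round balls, whorls or loom weights; which box holds which changes from start to start
- box_2: card finds box, open on top, fixed to the desk, 112 x 112 mm outside, 45 mm high, walls and floor 3 mm, one of three alike. Origin: centre of its underside, z up. It holds one pair of finds: round balls, whorls or loom weights; which box holds which changes from start to start
- box_3: card finds box, open on top, fixed to the desk, 112 x 112 mm outside, 45 mm high, walls and floor 3 mm, one of three alike. Origin: centre of its underside, z up. It holds one pair of finds: round balls, whorls or loom weights; which box holds which changes from start to start
- ball_a: solid round ball of fired clay, 26 mm across, 14 to 28 g; origin at its centre. It stays put on a gentle slope and rolls on one steeper than 7 to 11 degrees. Lies in the scoop at the start
- ball_b: solid round ball of fired clay, 26 mm across, 14 to 28 g; origin at its centre. It stays put on a gentle slope and rolls on one steeper than 7 to 11 degrees. Lies in the scoop at the start
- ball_c: solid round ball of fired clay, 26 mm across, 14 to 28 g; origin at its centre. It stays put on a gentle slope and rolls on one steeper than 7 to 11 degrees. Lies in one of the boxes at the start
- ball_d: solid round ball of fired clay, 26 mm across, 14 to 28 g; origin at its centre. It stays put on a gentle slope and rolls on one steeper than 7 to 11 degrees. Lies beside ball_c in the same box
- whorl_a: spindle whorl of fired clay in one of the boxes (both in the same): flat disc with bevelled edges and a hole in the middle, 40 mm across, 14 mm high; origin: centre of its underside
- whorl_b: spindle whorl of fired clay in one of the boxes (both in the same): flat disc with bevelled edges and a hole in the middle, 40 mm across, 14 mm high; origin: centre of its underside
- weight_a: loom weight of fired clay standing in one of the boxes (both in the same): square pyramid stump, 36 mm at the foot, 20 mm at the top, 59 mm high, so it stands 17 mm above the box's rim; origin: centre of its underside
- weight_b: loom weight of fired clay standing in one of the boxes (both in the same): square pyramid stump, 36 mm at the foot, 20 mm at the top, 59 mm high, so it stands 17 mm above the box's rim; origin: centre of its underside
- caliper: steel digital caliper lying flat, loose, 225 mm long (x), 16 mm bar, 12 mm thick; not needed, origin under its middle
- loupe: black eye loupe, loose, 40 mm across, 38 mm high; not needed, origin: centre of its underside
- mug: white mug, loose, 80 mm across, 92 mm high; not needed, origin: centre of its underside
- caddy: wooden caddy of brushes and picks, loose, 75 x 150 mm, box 70 mm high, the tools stand up to about 210 mm; not needed, origin: centre of its underside
There are look-alikes about, which are no part of the job. Several things have the shape of the scoop; the one meant has the colours described above.

How it is judged (in metres and radians):
On the way, in this order (a step that is already met when the one before it is completed fails the run):
1. the scoop has been lifted at least 30 mm off the weighing plate with both balls still in it (z of scoop in the frame of plate above 0.03 m and distance between each of ball_a, ball_b and scoop below 0.075 m), for 0.2 s.
2. both balls lie in the box that holds the other two round balls, while the scoop is still tipped by more than 20 degrees (((horizontal distance between each of ball_a, ball_b, ball_c, ball_d and box_1 below 0.058 m and z of each of ball_a, ball_b, ball_c, ball_d in the frame of box_1 below 0.04 m) or (horizontal distance between each of ball_a, ball_b, ball_c, ball_d and box_2 below 0.058 m and z of each of ball_a, ball_b, ball_c, ball_d in the frame of box_2 below 0.04 m) or (horizontal distance between each of ball_a, ball_b, ball_c, ball_d and box_3 below 0.058 m and z of each of ball_a, ball_b, ball_c, ball_d in the frame of box_3 below 0.04 m)) and angle between scoop's own z axis and vertical above 0.35 rad).
At the end, for the whole second after the job is handed in: All four round balls lie in the same finds box, at rest, and the empty scoop stands level (within 3 degrees) on the weighing plate, its origin within 30 mm of the plate's centre, at rest (((horizontal distance between each of ball_a, ball_b, ball_c, ball_d and box_1 below 0.058 m and z of each of ball_a, ball_b, ball_c, ball_d in the frame of box_1 below 0.04 m) or (horizontal distance between each of ball_a, ball_b, ball_c, ball_d and box_2 below 0.058 m and z of each of ball_a, ball_b, ball_c, ball_d in the frame of box_2 below 0.04 m) or (horizontal distance between each of ball_a, ball_b, ball_c, ball_d and box_3 below 0.058 m and z of each of ball_a, ball_b, ball_c, ball_d in the frame of box_3 below 0.04 m)) and horizontal distance between scoop and plate below 0.03 m and z of scoop in the frame of plate between -0.004 and 0.004 m and angle between scoop's own z axis and vertical below 0.05 rad and linear speed of each of ball_a, ball_b, scoop below 0.03 m/s); the robot touches nothing.
It fails at once if a weighed ball falls or hits hard: it moves faster than 1.6 m/s (a drop of about 130 mm) (linear speed of ball_a above 1.6 m/s).
It fails at once if a weighed ball falls or hits hard: it moves faster than 1.6 m/s (a drop of about 130 mm) (linear speed of ball_b above 1.6 m/s).
It fails at once if a whorl or loom weight is moved by more than 20 mm (distance of any of whorl_a, whorl_b, weight_a, weight_b from where it was at the start of the episode above 0.02 m).
It fails at once if the caliper, loupe, mug or caddy is moved by more than 20 mm (distance of any of caliper, loupe, mug, caddy from where it was at the start of the episode above 0.02 m).
It also fails if it takes over 67 s, if anything falls off the work surface, if the arm or the gripper's body presses on something with over 40 N, if the wrist force passes 120 N, or if a joint passes its speed limit or range.

## Working session

There is one attempt and no reset: what is moved stays moved. The work goes in short steps, Python scripts to look and compute and a tool call to move; the robot and the scene stay as the last step left them, time stands still between calls to the robot, and variables do not carry over. Pictures are saved under pics/ and viewed, at most 10 in all, crops included, and the job is handed in when it is done.

Besides the shell and the picture viewer there is one more tool, called after "Request:" as name([rows], argument=value, ...), one row to a line, values as JSON. carry_out: Moves the arm, as the interface text tells. Scaled input: -1 to 1 covers 200 mm each way for a shift and 60 degrees each way for a turn. Its arguments: {"type":"object","properties":{"plan":{"type":"array","items":{"type":"array","items":{"type":"array","items":{"type":"number"}}}},"grip_force":{"type":"number"}},"required":["plan"]}

```bash
mkdir -p pics; cat > h.py <<'E'
from rig import *
import numpy as np, cv2
from scipy.spatial.transform import Rotation as R
def cam_pose(s, st=None):
    if 'position' in s:
        r=np.array(s['rotation'],float)
        r=r if r.shape==(3,3) else R.from_quat(r).as_matrix()
        return r,np.array(s['position'],float)
    st=st or state()
    T=np.eye(4);T[:3,:3]=R.from_quat(st['eef_rot']).as_matrix();T[:3,3]=st['tool_pos']
    T=T@np.array(s['T_tool_cam']);return T[:3,:3],T[:3,3]
def rays(s,uv,st=None):
    uv=np.array(uv,float).reshape(-1,1,2)
    n=cv2.undistortPoints(uv,np.array(s['K'],float),np.array(s['dist_coeffs'],float)).reshape(-1,2)
    r,p=cam_pose(s,st)
    d=np.c_[n[:,0],-n[:,1],-np.ones(len(n))]
    return p,d@r.T
def pts(s,uv,st=None):
    uv=np.array(uv).reshape(-1,2);p,d=rays(s,uv,st)
    z=s['z_map'][np.clip(uv[:,1].astype(int),0,479),np.clip(uv[:,0].astype(int),0,639)]
    return p+d*z[:,None]
def save(s,n): cv2.imwrite('pics/'+n+'.png',cv2.cvtColor(s['frame'],cv2.COLOR_RGB2BGR))
E
python3 - <<'E'
from h import *
np.set_printoptions(precision=1,suppress=True)
for n in ['scene','top']:
    s=snapshot(n);save(s,n+'0');print(n,s['position'],s['K'][0][0])
    for l in ['scoop','scoop_grip','scoop_lip','balance','plate','box_1','ball_a','whorl_a','weight_a','caliper','loupe','mug','caddy']:
        for d in place_of(l,s):
            if d['p']>.2: print(l,round(d['p'],2),np.array(d['xy']),pts(s,[d['xy']])[0])
st=state();print(st['time_s'],st['eef_rot'],st['opening'])
E
```

```text
scene [968.4 932.1 976.5] 559.6737651108815
scoop 0.86 [260.7 194.5] [ 501.  -184.6   60.8]
scoop 0.8 [466.2 278.4] [185.7 298.5   1.5]
scoop 0.69 [334.1 153.8] [ 178.6 -331.9    0.8]
scoop_grip 0.9 [240.8 170.4] [ 519.5 -265.3   97.5]
scoop_grip 0.85 [518.9 282.2] [121.8 400.2  45.1]
scoop_grip 0.76 [343.  164.3] [ 210.5 -229.7   32. ]
scoop_lip 0.82 [323.9 140.3] [ 178.2 -395.9   16. ]
scoop_lip 0.66 [235.  293.3] [693.4  68.5  13.5]
scoop_lip 0.61 [274.1 208.5] [ 496.4 -113.9   59.7]
scoop_lip 0.56 [425.1 259. ] [229.9 192.7   1.1]
balance 0.72 [279.8 209.7] [ 484.2 -105.5   56.5]
balance 0.67 [232.8 292.7] [697.3  64.6  14.1]
plate 0.96 [262.3 196.7] [ 503.9 -168.1   65.4]
box_1 0.72 [243.1 287.7] [666.5  52.4   3.2]
box_1 0.67 [357.1 296.4] [463.  233.2  30.8]
box_1 0.59 [293.1 343.3] [642.7 258.6   5.4]
ball_a 0.66 [243.8 285.3] [661.8  46.1   3.2]
ball_a 0.65 [302.8 340.8] [628.8 277.4  25.9]
ball_a 0.57 [285.4 344.7] [665.9 269.1  27.7]
ball_a 0.54 [268.2 186.9] [ 483.1 -171.6   87.8]
ball_a 0.41 [249.  191.8] [ 535.4 -179.8   86.3]
whorl_a 0.73 [232.4 288.7] [693.3  53.6  15
[... 1481 characters left out ...]
  29.3]
ball_a 0.44 [462.8 144.5] [ 692.2 -282.5   93. ]
ball_a 0.4 [426.2 210.7] [ 522.4 -185.    83.6]
whorl_a 0.74 [325.3 174.3] [641.4  66.1  13.2]
whorl_a 0.5 [329.9 160.9] [678.9  53.6  14.1]
weight_a 0.74 [267.  254.5] [416.3 211.8  62.3]
weight_a 0.56 [264.  237.8] [459.  220.4  60.8]
caliper 0.71 [349.4 255. ] [422.4   3.6   9.1]
loupe 0.7 [383.9 156.3] [681.4 -89.1  41. ]
loupe 0.46 [251.  162.8] [669.6 264.6  25.7]
loupe 0.26 [265.8 253.9] [417.7 214.6  63.6]
mug 0.87 [460.4 147.1] [ 692.1 -281.3   76. ]
mug 0.62 [250.8 179.4] [622.8 263.6  27.5]
caddy 0.67 [168.6 223.3] [508.5 480.2   7.3]
caddy 0.65 [393.2 216.8] [ 509.2 -103.9   74.5]
1.4 [ 1.   0.2 -0.  -0. ] 1.003711140959607
```

```bash
python3 - <<'E'
import cv2
a=cv2.imread('pics/top0.png');b=cv2.imread('pics/scene0.png')
cv2.imwrite('pics/c1.png',cv2.resize(a[110:290,360:560],(667,600),interpolation=cv2.INTER_CUBIC))
E
```

```text
(no output)
```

View pics/top0.png

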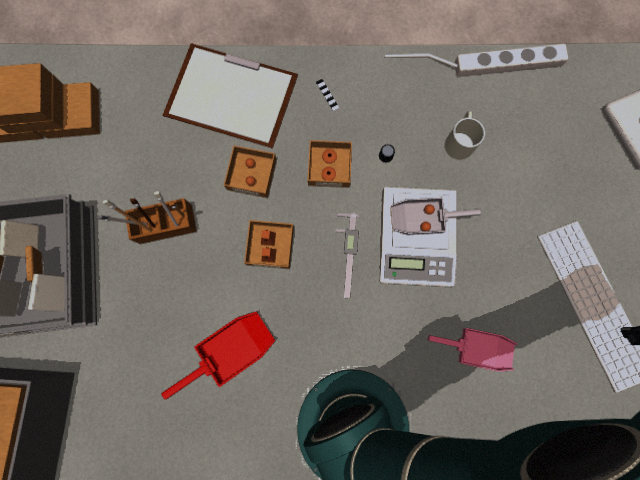

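View pics/scene0.png

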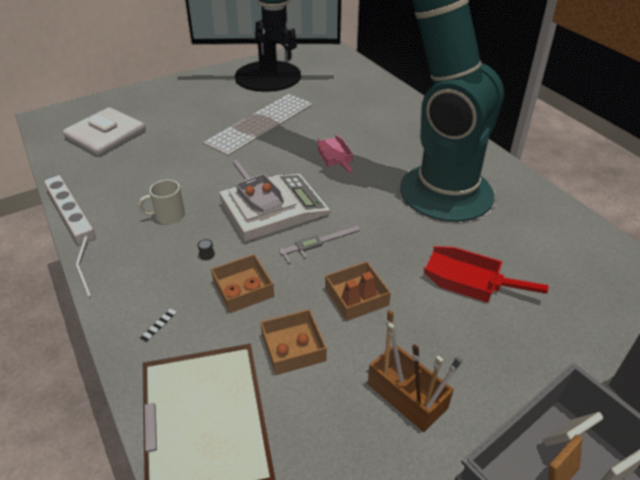

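View pics/c1.png

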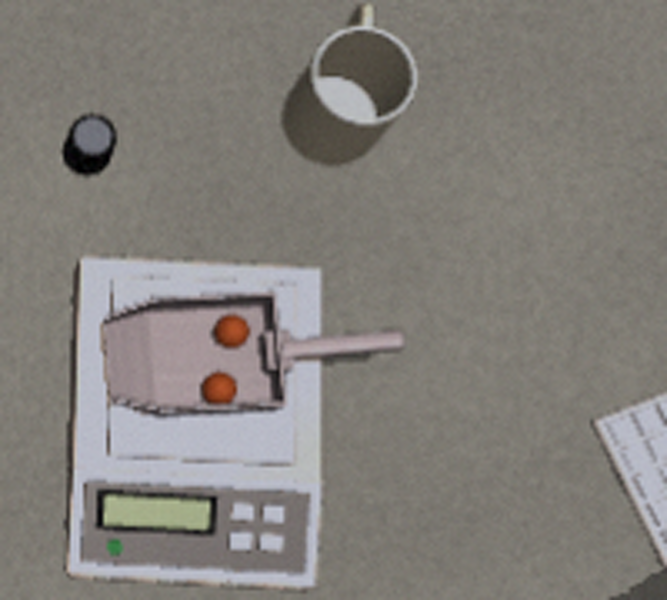

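The top view shows three scoop-shaped things: the steel one on the balance at (425,215), a red one at (235,348) and a pink one at (487,348). The steel one is meant, because it alone stands on the weighing plate and holds the two balls. The enlarged crop confirms this, with its handle to the right and its lip to the left (+y).

The round balls are in the box at (250,172), the whorls at (330,163) and the loom weights at (269,245).

I'm moving above the handle for a close look.

Request:
carry_out([
  [[0.06, 0.06, 0, 0, 0, 0.09, 0], [0.12, 0.13, 0, 0, 0, 0.1, 0], [0.12, 0.14, 0, 0, 0, 0.1, 0], [0.12, 0.14, 0, 0, 0, 0.1, 0], [0.12, 0.14, 0, 0, 0, 0.1, 0], [0.12, 0.14, 0, 0, 0, 0.1, 0], [0.12, 0.14, 0, 0, 0, 0.1, 0], [0.12, 0.14, 0, 0, 0, 0.1, 0], [0.12, 0.14, 0, 0, 0, 0.1, 0], [0.12, 0.14, 0, 0, 0, 0.1, 0], [0.12, 0.14, 0, 0, 0, 0.1, 0], [0.06, 0.06, 0, 0, 0, 0.09, 0]],
])

```text
time_s: 2.4
tool_pos: [517.4, -266.0, 250.6]
eef_rot: [0.676, 0.737, 0.001, 0.0]
contact_force: [1.0, 0.1, -0.6]
opening: 1.002
gripper_force: 0.0
```

```bash
python3 - <<'E'
from h import *
np.set_printoptions(precision=2,suppress=True)
st=state();s=snapshot('wrist');save(s,'w1');print(st['joint_positions'],st['tool_pos'])
for l in ['scoop','scoop_grip','scoop_lip','plate','ball_a','box_1']:
    for d in place_of(l,s):
        if d['p']>.25: print(l,round(d['p'],2),np.array(d['xy']),pts(s,[d['xy']],st)[0])
def cloud(s,m,st=None):
    v,u=np.nonzero(m&(s['z_map']>0));return pts(s,np.c_[u,v],st)
def scan(s,st,n):
    P=cloud(s,np.ones((480,640),bool),st)
    # handle: z 75..115, box around
    m=(P[:,2]>78)&(P[:,2]<120)&(abs(P[:,0]-519)<35)&(P[:,1]<-246)&(P[:,1]>-335);H=P[m]
    if len(H)<10: print(n,'few',len(H));return
    for y in range(-330,-246,10):
        k=H[abs(H[:,1]-y)<5]
        if len(k)>3: print(n,y,len(k),k[:,0].min(),np.median(k[:,0]),k[:,0].max(),np.median(k[:,2]))
    vx,vy,x0,y0=cv2.fitLine(H[:,:2].astype(np.float32),cv2.DIST_HUBER,0,.01,.01).ravel();print('dir',vx,vy,x0,y0)
scan(s,st,'wrist');t=snapshot('top');scan(t,None,'top');c=snapshot('scene');scan(c,None,'scene')
for n,q in [('top',t),('scene',c)]:
    for b in ['box_1']:
        for d in silhouettes(b,q):
            if d['p']>.2:
                P=cloud(q,d['mask']);k=P[(P[:,2]>38)&(P[:,2]<52)]
                if len(k)>5: print(n,round(d['p'],2),d['bbox'],cv2.minAreaRect(k[:,:2].astype(np.float32)),np.median(k[:,2]))
E
```

```text
[ 0.74  0.37 -0.4   1.71  0.16  1.09  0.38] [ 517.42 -266.05  250.63]
scoop 0.87 [316.1 101.3] [ 510.93 -174.17   65.9 ]
scoop_grip 0.55 [310.6 226.9] [ 514.68 -264.93   93.85]
scoop_lip 0.35 [342.2 130.9] [ 531.11 -193.36   90.41]
ball_a 0.87 [281.2 110.1] [ 487.02 -183.03   89.99]
ball_a 0.69 [341.  128.9] [ 530.07 -192.05   90.94]
wrist -310 171 510.9693211269757 517.7363726452352 524.8811372934417 101.17703257327452
wrist -300 229 510.65269104841525 517.5929700633462 524.6324046144099 99.69743602061993
wrist -290 236 509.76013270693255 516.828247048637 523.8807277346708 97.97722024033939
wrist -280 243 509.77277657320127 516.6482619516838 523.6403740269063 96.2696419139134
wrist -270 241 508.8932774831917 515.7426121412723 522.8966244177171 94.38348705364945
wrist -260 252 508.5778627452542 515.6644347629308 522.577088583544 92.43386353523286
wrist -250 218 508.10053788322676 514.8552111113504 521.9270241330714 90.85338859049989
dir 0.053254984 -0.99858093 516.356 -278.74725
top -310 20 508.61431425617025 514.5328814968451 523.0403770248575 100.79763941643341
top -300 28 508.0488
[... 1434 characters left out ...]
48632812, 116.2913818359375), 78.58601379394531) 44.631280144159064
top 0.58 [307.2, 140.6, 350.7, 189.6] ((666.5641479492188, 55.01643753051758), (112.05058288574219, 113.94010162353516), 87.52590942382812) 44.48411286581495
scene 0.81 [209.7, 254.3, 273.8, 309.7] ((668.765869140625, 54.07621765136719), (120.80850982666016, 113.75482940673828), 87.50148010253906) 43.73234037616237
scene 0.79 [325.0, 262.2, 393.1, 320.1] ((450.0259094238281, 212.09764099121094), (117.27147674560547, 115.15226745605469), 84.08036804199219) 43.44123880774532
scene 0.56 [261.0, 305.5, 324.4, 375.7] ((647.0684204101562, 265.45001220703125), (115.5995864868164, 112.955078125), 78.6462173461914) 44.250064511450205
```

View pics/w1.png

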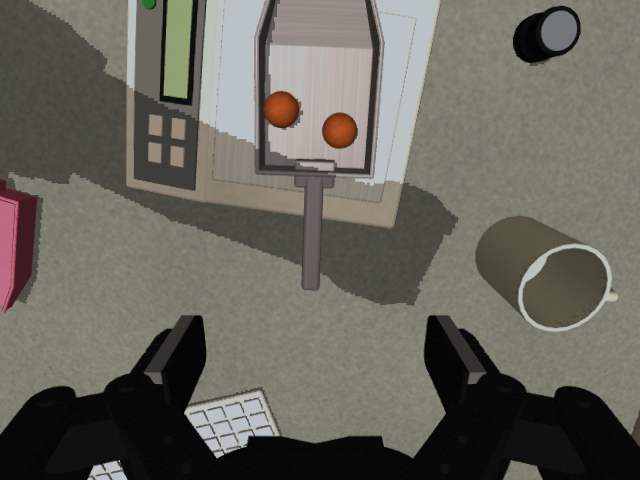

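The wrist view shows the steel scoop's handle from (312,180) to (311,288), with the balls at (281,110) and (340,130). The handle's middle is at about (515.7, -266, 87), and its direction is 3° off y. I'm going down to it.

Request:
carry_out([
  [[-0.008, 0, -0.06, 0, 0, -0.03, 0], [0, 0, -0.09, 0, 0, 0, 0], [0, 0, -0.09, 0, 0, 0, 0], [0, 0, -0.09, 0, 0, 0, 0], [0, 0, -0.09, 0, 0, 0, 0], [0, 0, -0.09, 0, 0, 0, 0], [0, 0, -0.09, 0, 0, 0, 0], [0, 0, -0.09, 0, 0, 0, 0], [0, 0, -0.07, 0, 0, 0, 0], [0, 0, -0.04, 0, 0, 0, 0], [0, 0, -0.013, 0, 0, 0, 0], [0, 0, 0, 0, 0, 0, 0]],
])

```text
time_s: 3.95
tool_pos: [513.0, -270.5, 87.5]
eef_rot: [0.691, 0.723, -0.0, -0.0]
contact_force: [-0.3, 0.0, 1.1]
opening: 1.0
gripper_force: 0.0
```

Request:
carry_out([
  [[0, 0, 0, 0, 0, 0, 0.5], [0, 0, 0, 0, 0, 0, 0.7], [0, 0, 0, 0, 0, 0, 0.8], [0, 0, 0, 0, 0, 0, 0.9], [0, 0, 0, 0, 0, 0, 1], [0, 0, 0, 0, 0, 0, 1], [0, 0, 0, 0, 0, 0, 1], [0, 0, 0, 0, 0, 0, 1], [0, 0, 0, 0, 0, 0, 1], [0, 0, 0, 0, 0, 0, 1]],
], grip_force=90)

```text
time_s: 4.78
tool_pos: [513.3, -270.6, 87.9]
eef_rot: [0.691, 0.723, 0.0, 0.0]
contact_force: [0.2, -1.2, 4.0]
opening: 0.144
gripper_force: 87.8
```

Request:
carry_out([
  [[0, 0, 0.015, 0, 0, 0, 1], [0, 0, 0.03, 0, 0, 0, 1], [0, 0, 0.05, 0, 0, 0, 1], [0, 0, 0.06, 0, 0, 0, 1], [0, 0, 0.07, 0, 0, 0, 1], [0, 0, 0.07, 0, 0, 0, 1], [0, 0, 0.07, 0, 0, 0, 1], [0, 0, 0.06, 0, 0, 0, 1], [0, 0, 0.05, 0, 0, 0, 1], [0, 0, 0.03, 0, 0, 0, 1], [0, 0, 0.015, 0, 0, 0, 1], [0, 0, 0, 0, 0, 0, 1]],
])

```text
time_s: 5.78
tool_pos: [513.2, -270.6, 192.1]
eef_rot: [0.691, 0.723, -0.0, 0.0]
contact_force: [-0.9, 0.1, -3.2]
opening: 0.145
gripper_force: 87.8
```

```bash
cat >> h.py <<'E'
def cloud(s,m=None,st=None):
    m=np.ones((480,640),bool) if m is None else m
    v,u=np.nonzero(m&(s['z_map']>0));return pts(s,np.c_[u,v],st)
def rim(s,n,st):
    """angles of scoop, using the wrist view: handle-less cloud near scoop in tool-aligned frame"""
    pass
E
python3 - <<'E'
from h import *
np.set_printoptions(precision=2,suppress=True)
st=state();s=snapshot('wrist');save(s,'w2');print(st['time_s'],st['tool_pos'],st['joint_positions'])
for l in ['scoop','scoop_grip','scoop_lip','ball_a']:
    for d in place_of(l,s):
        if d['p']>.25: print(l,round(d['p'],2),np.array(d['xy']),pts(s,[d['xy']],st)[0])
P=cloud(s,None,st);tp=np.array(st['tool_pos'])
a=np.radians(2.6);ex=np.array([-np.sin(a),np.cos(a)]);ey=np.array([-np.cos(a),-np.sin(a)])
X=(P[:,:2]-tp[:2])@ex;Y=(P[:,:2]-tp[:2])@ey
for x in range(20,180,8):
    k=(abs(X-x)<2)&(abs(Y)<28)&(P[:,2]>tp[2]-60);k2=(abs(X-x)<3)&(abs(Y)<55)&(P[:,2]>tp[2]-60)
    if k.sum()>3: print(x,k.sum(),np.percentile(P[k,2],[10,50])-tp[2],'side z',np.percentile(P[k2,2],95)-tp[2],'Y',Y[k2].min(),Y[k2].max())
# plate in top view
t=snapshot('top');Q=cloud(t);k=(Q[:,2]>56)&(Q[:,2]<68)&(abs(Q[:,0]-490)<120)&(abs(Q[:,1]+170)<110)
print('plate',cv2.minAreaRect(Q[k,:2].astype(np.float32)),k.sum())
k=(Q[:,2]>40)&(Q[:,2]<52)&(abs(Q[:,0]-480)<150)&(abs(Q[:,1]+170)<130)
print('housing',cv2.minAreaRect(Q[k,:2].astype(np.float32)),k.sum())
E
```

```text
5.7833 [ 513.21 -270.57  192.13] [ 0.73  0.42 -0.38  1.77  0.18  0.98  0.32]
scoop 0.72 [554.5 259.6] [ 693.36 -281.52   51.82]
scoop 0.64 [314.  77.] [ 508.73 -176.18  166.48]
scoop_grip 0.58 [311.  329.9] [ 511.61 -261.18  196.75]
ball_a 0.82 [369.3 128.8] [ 526.42 -192.62  193.45]
ball_a 0.76 [240.1  88. ] [ 486.94 -182.6   192.75]
ball_a 0.63 [313.2  74.1] [ 508.41 -175.29  167.24]
20 2137 [ 2.65 61.38] side z 70.4095747693286 Y -19.826889227146722 19.79862456228388
28 448 [0.11 1.32] side z 2.5038161057127297 Y -7.237550026245841 6.444331132521516
36 825 [-2.37 -1.05] side z 0.8046371526900771 Y -15.233100307194686 14.851739567583852
44 1127 [-0.87  2.69] side z 3.6698461416877706 Y -44.01920945232828 42.98285314713882
52 2004 [-24.71  -2.99] side z 2.307166140047144 Y -44.284795200297566 43.32478413786109
60 1487 [-25.06 -24.21] side z 2.578295328627547 Y -44.317529647511584 43.55635026706154
68 1704 [-24.9  -23.69] side z 2.4878218694412055 Y -44.252481992441936 43.21277521758634
76 1939 [-24.92 -12.18] side z 2.34831256740614 Y -44.30149182114815 43.12134885355826
84 2264 [-24.8  -4.3] side z 2.311120223418868 Y -44.47079831135989 43.4585400630131
92 2123 [-25.16 -23.9 ] side z 2.269850243449355 Y -44.607541604927015 42.999345572967165
100 1925 [-25.33 -24.28] side z 2.214217130446258 Y -44.441492926348765 43.16820647337692
108 1973 [-25.42 -24.58] side z 2.222257693558447 Y -44.72860117798107 43.05818590421929
116 2066 [-25.54 -24.65] side z -15.072817013334344 Y -43.88968172575997 42.7228034533757
plate ((501.8782958984375, -174.43704223632812), (140.31646728515625, 139.5540313720703), 86.67507934570312) 1386
housing ((478.2342529296875, -172.44313049316406), (188.51779174804688, 229.1619415283203), 87.06855773925781) 2258
```

View pics/w2.png

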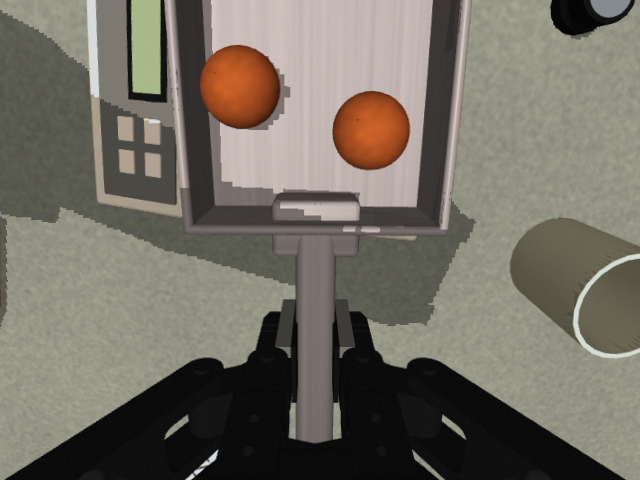

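The scoop is held level and both balls are still in it, at (240,88) and (370,130). I'm carrying it gently to the ball box, centred at about (646, 265).

Request:
carry_out([
  [[0.008, 0.018, 0, 0, 0, 0, 1], [0.015, 0.037, 0, 0, 0, 0, 1], [0.023, 0.056, 0, 0, 0, 0, 1], [0.03, 0.074, 0, 0, 0, 0, 1], [0.038, 0.093, 0, 0, 0, 0, 1], [0.045, 0.111, 0, 0, 0, 0, 1], [0.045, 0.111, 0, 0, 0, 0, 1], [0.045, 0.111, 0, 0, 0, 0, 1], [0.045, 0.111, 0, 0, 0, 0, 1], [0.045, 0.111, 0, 0, 0, 0, 1], [0.045, 0.111, 0, 0, 0, 0, 1], [0.045, 0.111, 0, 0, 0, 0, 1]],
])

```text
time_s: 7.08
tool_pos: [599.3, -56.8, 191.7]
eef_rot: [0.69, 0.724, 0.0, -0.0]
contact_force: [0.1, -1.0, -2.1]
opening: 0.148
gripper_force: 87.8
```

Request:
carry_out([
  [[0.045, 0.111, 0, 0, 0, 0, 1], [0.045, 0.111, 0, 0, 0, 0, 1], [0.045, 0.111, 0, 0, 0, 0, 1], [0.038, 0.093, 0, 0, 0, 0, 1], [0.03, 0.074, 0, 0, 0, 0, 1], [0.023, 0.056, 0, 0, 0, 0, 1], [0.02, 0.05, 0, 0, 0, 0, 1], [0.015, 0.037, 0, 0, 0, 0, 1], [0.008, 0.018, 0, 0, 0, 0, 1], [0, 0, 0, 0, 0, 0, 1], [0, 0, 0, 0, 0, 0, 1]],
])

```text
time_s: 8.0
tool_pos: [652.7, 72.0, 191.6]
eef_rot: [0.691, 0.723, -0.0, 0.0]
contact_force: [0.4, 0.5, -1.7]
opening: 0.143
gripper_force: 87.8
```

```bash
python3 - <<'E'
from h import *
np.set_printoptions(precision=2,suppress=True)
st=state();s=snapshot('top');save(s,'t2');print(st['time_s'],st['tool_pos'],np.array(st['joint_positions']),st['eef_rot'])
c=snapshot('scene')
for n,q in (('top',s),('scene',c)):
  for l in ['ball_a','scoop_lip','box_1']:
    for d in place_of(l,q):
        if d['p']>.3: print(n,l,round(d['p'],2),np.array(d['xy']),pts(q,[d['xy']])[0])
cv2.imwrite('pics/t2c.png',cv2.cvtColor(np.hstack([cv2.resize(s['frame'][110:310,210:410],(400,400)),cv2.resize(c['frame'][180:380,180:380],(400,400))]),cv2.COLOR_RGB2BGR))
E
```

```text
8.0 [652.68  72.   191.57] [ 0.15  0.57 -0.44  1.57  0.27  1.06 -0.31] [ 0.69  0.72 -0.    0.  ]
top ball_a 0.63 [252.  178.7] [624.82 260.51  27.19]
top ball_a 0.62 [273.8 154.7] [629.6  184.38 190.12]
top ball_a 0.61 [281.  139.3] [667.44 168.44 189.41]
top ball_a 0.5 [251.9 164. ] [666.33 262.17  25.4 ]
top ball_a 0.43 [268.9 243.1] [451.38 212.17  26.83]
top ball_a 0.42 [253.  171.9] [653.33 263.1   -1.21]
top scoop_lip 0.75 [249.3 148.4] [701.23 266.28  48.23]
top scoop_lip 0.68 [263.6 328.3] [235.77 221.27  22.01]
top box_1 0.79 [274.  243.2] [455.08 201.65   3.95]
top box_1 0.78 [327.8 165.2] [671.91  59.24  -0.57]
top box_1 0.65 [319.2 145.4] [505.62  74.05 552.77]
top box_1 0.56 [254.  172.8] [650.12 260.     0.7 ]
scene ball_a 0.67 [302.8 336. ] [624.13 269.27  30.29]
scene ball_a 0.62 [281.6 347. ] [676.68 272.86  31.26]
scene ball_a 0.6 [277.6 261. ] [633.55 188.93 189.74]
scene scoop_lip 0.85 [424.9 263.4] [241.87 206.61   3.29]
scene scoop_lip 0.56 [327.2 139.7] [ 167.9  -392.48   16.8 ]
scene scoop_lip 0.55 [281.1 283.1] [651.5  237.77 179.08]
scene box_1 0.89 [355.6 293.6] [466.98 232.36  41.55]
scene box_1 0.68 [243.8 286.8] [663.59  49.9    2.47]
scene box_1 0.56 [293.3 344.3] [643.3  260.44   4.34]
```

View pics/t2c.png

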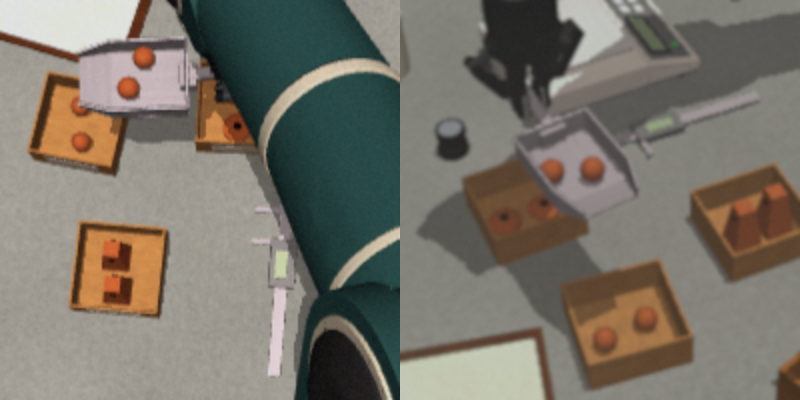

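Both balls are still in the scoop, and its lip is above the ball box (left crop, lip at (85,75) over the box at (80,125)). I'm lowering it with a slight tilt.

Request:
carry_out([
  [[0, 0, -0.02, -0.01, 0, 0, 1], [0, 0, -0.04, -0.01, 0, 0, 1], [0, 0, -0.05, -0.01, 0, 0, 1], [0, 0, -0.05, -0.01, 0, 0, 1], [0, 0, -0.05, -0.01, 0, 0, 1], [0, 0, -0.05, -0.01, 0, 0, 1], [0, 0, -0.05, -0.01, 0, 0, 1], [0, 0, -0.05, -0.01, -0.001, 0, 1], [0, 0, -0.04, -0.01, -0.001, 0, 1], [0, 0, -0.03, -0.01, -0.002, 0, 1], [0, 0, -0.02, 0, 0, 0, 1], [0, 0.005, -0.02, 0, 0, 0, 1]],
])

```text
time_s: 9.4
tool_pos: [652.8, 73.8, 97.4]
eef_rot: [0.69, 0.722, -0.036, 0.038]
contact_force: [0.0, -0.1, -2.0]
opening: 0.142
gripper_force: 87.7
```

```bash
python3 - <<'E'
from h import *
np.set_printoptions(precision=2,suppress=True)
st=state();c=snapshot('scene');print(st['tool_pos'],np.array(st['joint_positions']),R.from_quat(st['eef_rot']).as_matrix()[:,2])
for l in ['ball_a','scoop_lip']:
    for d in place_of(l,c):
        if d['p']>.3: print(l,round(d['p'],2),np.array(d['xy']),pts(c,[d['xy']])[0])
P=cloud(c);k=(abs(P[:,0]-647)<38)&(P[:,1]>205)&(P[:,1]<300)&(P[:,2]>55)&(P[:,2]<95);q=P[k]
for x in range(615,690,10):
    m=abs(q[:,0]-x)<5
    if m.any(): print(x,q[m,1].max(),q[m][q[m,1].argmax()])
E
```

```text
[652.8   73.81  97.36] [ 0.05  0.67 -0.36  1.62  0.41  0.94 -0.45] [ 0.   -0.1  -0.99]
ball_a 0.55 [268.6 310.2] [671.47 209.09  81.37]
ball_a 0.52 [303.3 337.1] [623.74 270.63  27.77]
ball_a 0.44 [278.4 303.6] [645.59 203.8   82.24]
ball_a 0.42 [283.  346.5] [673.17 272.32  30.02]
scoop_lip 0.92 [326.7 137.1] [ 147.52 -429.52    0.58]
scoop_lip 0.88 [427.9 261.1] [229.1  202.86   1.85]
scoop_lip 0.82 [287.1 320.2] [646.15 243.05  68.63]
615 243.0678445592091 [615.02 243.07  79.69]
625 242.85372507913655 [620.02 242.85  69.56]
635 242.966972817454 [634.34 242.97  71.77]
645 243.68683600649695 [649.09 243.69  68.47]
655 241.81175411875165 [657.7  241.81  65.28]
665 243.33657688235644 [660.66 243.34  68.68]
675 244.83851752524947 [677.6  244.84  70.95]
685 238.5310357391221 [680.8  238.53  79.2 ]
```

Request:
carry_out([
  [[0, 0.005, 0.017, -0.022, -0.001, 0, 1], [0, 0.005, 0.018, -0.022, -0.001, 0, 1], [0, 0.005, 0.017, -0.022, -0.001, 0, 1], [0, 0.005, 0.018, -0.022, -0.001, 0, 1], [0, 0.005, 0.017, -0.022, -0.001, 0, 1], [0, 0.005, 0.018, -0.022, -0.001, 0, 1], [0, 0.007, 0.013, -0.022, -0.001, 0, 1], [0, 0.007, 0.013, -0.022, -0.001, 0, 1], [0, 0.007, 0.013, -0.022, -0.001, 0, 1], [0, 0.007, 0.013, -0.022, -0.001, 0, 1], [0, 0.007, 0.013, -0.022, -0.001, 0, 1], [0, 0.007, 0.013, -0.022, -0.001, 0, 1]],
])

```text
time_s: 10.55
tool_pos: [652.7, 88.3, 134.5]
eef_rot: [0.678, 0.71, -0.132, 0.138]
contact_force: [0.0, -0.1, -1.5]
opening: 0.145
gripper_force: 87.8
```

```bash
cat > look.py <<'E'
from h import *
np.set_printoptions(precision=2,suppress=True)
st=state();c=snapshot('scene');z=R.from_quat(st['eef_rot']).as_matrix()[:,2]
print(st['time_s'],st['tool_pos'],np.array(st['joint_positions']),z,np.degrees(np.arccos(-z[2])))
for l in ['ball_a','scoop_lip']:
    for d in place_of(l,c):
        p=pts(c,[d['xy']])[0]
        if d['p']>.25 and p[0]>500: print(l,round(d['p'],2),np.array(d['xy']),p)
E
python3 look.py
```

```text
10.55 [652.72  88.28 134.47] [-0.16  0.66 -0.25  1.57  0.58  1.13 -0.64] [ 0.02 -0.37 -0.93] 21.995145084846627
ball_a 0.64 [268.2 312.4] [675.84 216.41  84.26]
ball_a 0.61 [281.9 305.8] [643.09 215.35  85.12]
ball_a 0.59 [284.3 347. ] [671.13 274.18  29.07]
ball_a 0.55 [301.4 334.5] [623.24 261.31  26.14]
scoop_lip 0.83 [286.3 322.6] [647.23 240.64  58.95]
scoop_lip 0.53 [301.9 339. ] [968.35 932.09 976.51]
scoop_lip 0.43 [269.6 293.7] [646.34 162.63  74.88]
```

Request:
carry_out([
  [[0, 0.008, 0.015, -0.019, -0.001, 0, 1], [0, 0.009, 0.015, -0.019, -0.001, 0, 1], [0, 0.008, 0.015, -0.019, -0.001, 0, 1], [0, 0.009, 0.015, -0.019, -0.001, 0, 1], [0, 0.008, 0.014, -0.019, -0.001, 0, 1], [0, 0.009, 0.014, -0.019, -0.001, 0, 1], [0, 0.009, 0.014, -0.019, -0.001, 0, 1], [0, 0.01, 0.013, -0.019, -0.001, 0, 1], [0, 0.01, 0.013, -0.019, -0.001, 0, 1], [0, 0.01, 0.013, -0.019, -0.001, 0, 1], [0, 0.01, 0.013, -0.019, -0.001, 0, 1], [0, 0.01, 0.013, -0.019, -0.001, 0, 1]],
])

```text
time_s: 11.7
tool_pos: [652.7, 110.3, 167.9]
eef_rot: [0.658, 0.688, -0.211, 0.222]
contact_force: [-0.0, -0.1, -1.7]
opening: 0.143
gripper_force: 87.8
```

Request:
carry_out([
  [[0, 0.01, 0.013, -0.019, -0.001, 0, 1], [0, 0.01, 0.013, -0.019, -0.001, 0, 1], [0, 0.012, 0.013, -0.019, -0.001, 0, 1], [0, 0.012, 0.012, -0.019, -0.001, 0, 1], [0, 0.012, 0.013, -0.019, -0.001, 0, 1], [0, 0.012, 0.012, -0.019, -0.001, 0, 1], [0, 0.012, 0.013, -0.019, -0.001, 0, 1], [0, 0.012, 0.013, -0.019, -0.001, 0, 1], [0, 0, 0, 0, 0, 0, 1], [0, 0, 0, 0, 0, 0, 1], [0, 0, 0, 0, 0, 0, 1]],
])

```text
time_s: 12.62
tool_pos: [652.8, 128.3, 188.0]
eef_rot: [0.639, 0.669, -0.262, 0.276]
contact_force: [0.2, 0.5, -1.8]
opening: 0.145
gripper_force: 87.9
```

```bash
python3 look.py; python3 - <<'E'
from h import *
c=snapshot('scene');t=snapshot('top')
cv2.imwrite('pics/p3.png',cv2.cvtColor(np.hstack([cv2.resize(t['frame'][110:310,210:410],(400,400)),cv2.resize(c['frame'][210:410,200:400],(400,400))]),cv2.COLOR_RGB2BGR))
E
```

```text
12.6167 [652.77 128.26 188.02] [-0.42  0.74 -0.15  1.44  0.77  1.48 -0.79] [ 0.03 -0.7  -0.71] 44.69347532447901
ball_a 0.66 [301.8 338.1] [627.34 270.49  26.54]
ball_a 0.63 [301.7 352.6] [645.42 302.58  25.12]
ball_a 0.61 [279.8 348.8] [680.69 271.95  26.75]
scoop_lip 0.86 [283.3 321.8] [653.58 239.72  64.49]
```

View pics/p3.png

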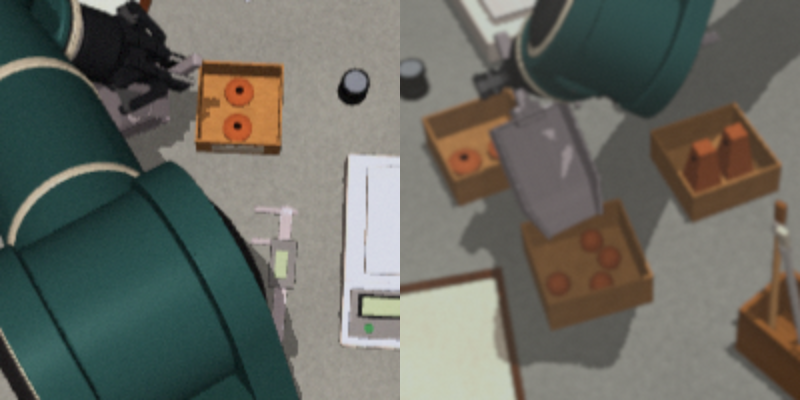

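All four round balls lie in the same box (right crop, around (595,262)), and the scoop is empty while tipped 45°. I'm turning it level again and taking it back.

Request:
carry_out([
  [[0, 0, 0.04, 0.03, 0.001, 0, 1], [0, -0.02, 0.03, 0.06, 0.003, 0, 1], [0, -0.03, 0.02, 0.066, 0.003, 0, 1], [0, -0.03, 0.02, 0.066, 0.003, 0, 1], [0, -0.03, 0.02, 0.066, 0.003, 0, 1], [0, -0.03, 0.02, 0.066, 0.003, 0, 1], [0, -0.03, 0.02, 0.066, 0.003, 0, 1], [0, -0.03, 0.02, 0.066, 0.003, 0, 1], [0, -0.04, 0.02, 0.066, 0.004, 0, 1], [0, -0.04, 0.01, 0.066, 0.004, 0, 1], [0, -0.04, 0.01, 0.066, 0.004, 0, 1], [0, -0.04, 0, 0.06, 0.002, 0, 1]],
])

```text
time_s: 13.87
tool_pos: [653.3, 55.5, 236.2]
eef_rot: [0.691, 0.723, 0.002, -0.0]
contact_force: [0.1, 0.3, -1.9]
opening: 0.143
gripper_force: 87.8
```

Request:
carry_out([
  [[-0.03, -0.07, 0, 0, 0, 0, 1], [-0.05, -0.11, 0, 0, 0, 0, 1], [-0.06, -0.137, 0, 0, 0, 0, 1], [-0.06, -0.137, 0, 0, 0, 0, 1], [-0.06, -0.137, 0, 0, 0, 0, 1], [-0.06, -0.137, 0, 0, 0, 0, 1], [-0.06, -0.137, 0, 0, 0, 0, 1], [-0.06, -0.137, 0, 0, 0, 0, 1], [-0.06, -0.137, 0, 0, 0, 0, 1], [-0.06, -0.137, 0, 0, 0, 0, 1], [-0.05, -0.11, 0, 0, 0, 0, 1], [-0.03, -0.07, 0, 0, 0, 0, 1]],
])

```text
time_s: 14.87
tool_pos: [522.8, -237.7, 234.7]
eef_rot: [0.692, 0.722, -0.001, 0.001]
contact_force: [0.2, -0.1, -2.2]
opening: 0.144
gripper_force: 87.8
```

Request:
carry_out([
  [[0, 0, 0, 0, 0, 0, 1], [0, 0, 0, 0, 0, 0, 1], [0, 0, 0, 0, 0, 0, 1]],
])

```text
time_s: 15.12
tool_pos: [524.7, -234.0, 234.5]
eef_rot: [0.691, 0.723, -0.0, 0.0]
contact_force: [-0.4, 0.3, -2.2]
opening: 0.143
gripper_force: 87.8
```

```bash
python3 - <<'E'
from h import *
np.set_printoptions(precision=3,suppress=True)
st=state();s=snapshot('wrist');M=R.from_quat(st['eef_rot']).as_matrix();tp=np.array(st['tool_pos']);print(st['time_s'],tp);print(M)
P=cloud(s,None,st)-tp
ex=np.array([-M[0,1]*0-M[1,1],M[0,1],0]);ex=np.array([-M[1,1],M[0,1],0]);ex/=np.linalg.norm(ex);ey=np.array([-ex[1],ex[0],0])
X=P@ex;Y=P@ey;Z=P[:,2]
k=(X>60)&(X<115)&(abs(Y)<35)&(abs(Z+25)<10)
A=np.c_[X[k],Y[k],np.ones(k.sum())];c=np.linalg.lstsq(A,Z[k],rcond=None)[0];print('ex',ex,'floor slope deg',np.degrees(c[:2]),'floor z at origin',c@[93,0,1])
for x in range(34,56,3):
    k=(abs(X-x)<1.5)&(Z>-60)&(abs(Y)<60);print(x,Y[k].min(),Y[k].max())
E
```

```text
15.1167 [ 524.744 -234.032  234.467]
[[-0.046  0.999 -0.   ]
 [ 0.999  0.046 -0.001]
 [-0.001 -0.    -1.   ]]
ex [-0.046  0.999  0.   ] floor slope deg [-0.391  0.149] floor z at origin -24.384956380366376
34 -14.105947684321714 13.73615627490537
37 -15.300955451870333 14.426670798926194
40 -15.110078221681015 14.714942273309026
43 -43.5165071451194 41.89885181083474
46 -43.74015084918752 43.127879807519555
49 -43.84444415070605 42.994158640056625
52 -44.05883097922054 43.377781800083504
55 -43.996176674568666 43.22902194561669
```

Request:
carry_out([
  [[-0.018, -0.034, -0.03, 0, 0, 0, 1], [-0.018, -0.034, -0.06, 0, 0, 0, 1], [-0.018, -0.034, -0.08, 0, 0, 0, 1], [-0.018, -0.034, -0.08, 0, 0, 0, 1], [-0.016, -0.034, -0.08, 0, 0, 0, 1], [0, 0, -0.08, 0, 0, 0, 1], [0, 0, -0.08, 0, 0, 0, 1], [0, 0, -0.07, 0, 0, 0, 1], [0, 0, -0.05, 0, 0, 0, 1], [0, 0, -0.03, 0, 0, 0, 1], [0, 0, -0.02, 0, 0, 0, 1], [0, 0, -0.012, 0, 0, 0, 1]],
])

```text
time_s: 16.17
tool_pos: [507.1, -268.8, 99.3]
eef_rot: [0.691, 0.723, -0.0, -0.0]
contact_force: [-0.7, -1.3, -1.5]
opening: 0.149
gripper_force: 87.8
```

Request:
carry_out([
  [[0, 0, -0.015, 0, 0, 0, 1], [0, 0, -0.015, 0, 0, 0, 1], [0, 0, -0.01, 0, 0, 0, 1], [0, 0, -0.01, 0, 0, 0, 1], [0, 0, -0.005, 0, 0, 0, 1], [0, 0, 0, 0, 0, 0, 1], [0, 0, 0, 0, 0, 0, 1]],
])

```text
time_s: 16.75
tool_pos: [507.2, -268.7, 88.8]
eef_rot: [0.691, 0.723, -0.0, -0.0]
contact_force: [-0.4, 0.7, -0.5]
opening: 0.144
gripper_force: 87.9
```

Request:
carry_out([
  [[0, 0, -0.004, 0, 0, 0, 1], [0, 0, -0.002, 0, 0, 0, 1], [0, 0, 0, 0, 0, 0, 1], [0, 0, 0, 0, 0, 0, 1]],
])

```text
time_s: 17.08
tool_pos: [507.3, -268.9, 87.9]
eef_rot: [0.691, 0.723, -0.0, 0.0]
contact_force: [-1.4, -1.8, 4.8]
opening: 0.146
gripper_force: 88.8
```

Contact is felt (+5 N). I'm releasing gently.

Request:
carry_out([
  [[0, 0, 0, 0, 0, 0, 0.8], [0, 0, 0, 0, 0, 0, 0.7], [0, 0, 0, 0, 0, 0, 0.5], [0, 0, 0, 0, 0, 0, 0.3], [0, 0, 0, 0, 0, 0, 0], [0, 0, 0, 0, 0, 0, 0], [0, 0, 0, 0, 0, 0, 0], [0, 0, 0, 0, 0, 0, 0], [0, 0, 0, 0, 0, 0, 0]],
], grip_force=20)

```text
time_s: 17.83
tool_pos: [507.1, -268.7, 87.5]
eef_rot: [0.691, 0.723, -0.0, -0.0]
contact_force: [1.0, 0.3, -0.1]
opening: 0.999
gripper_force: 0.0
```

Request:
carry_out([
  [[0, 0, 0.03, 0, 0, 0, 0], [0, 0, 0.06, 0, 0, 0, 0], [0, 0, 0.08, 0, 0, 0, 0], [0, 0, 0.1, 0, 0, 0, 0], [0, 0, 0.1, 0, 0, 0, 0], [0, 0, 0.1, 0, 0, 0, 0], [0, 0, 0.1, 0, 0, 0, 0], [0, 0, 0.08, 0, 0, 0, 0], [0, 0, 0.06, 0, 0, 0, 0], [0, 0, 0.03, 0, 0, 0, 0], [0, 0, 0, 0, 0, 0, 0], [0, 0, 0, 0, 0, 0, 0]],
])

```text
time_s: 18.83
tool_pos: [506.9, -268.6, 235.2]
eef_rot: [0.691, 0.723, -0.0, -0.0]
contact_force: [-1.0, 0.3, 0.1]
opening: 1.002
gripper_force: 0.0
```

```bash
python3 - <<'E'
from h import *
np.set_printoptions(precision=3,suppress=True)
st=state();s=snapshot('wrist');print(st['time_s'],st['opening'],st['tool_pos'])
P=cloud(s,None,st)
k=(abs(P[:,0]-503)<28)&(P[:,1]>-210)&(P[:,1]<-150)&(P[:,2]>55)&(P[:,2]<80)
A=np.c_[P[k,:2],np.ones(k.sum())];c=np.linalg.lstsq(A,P[k,2],rcond=None)[0];print('slope',np.degrees(c[:2]),'z',np.median(P[k,2]))
t=snapshot('top');q=snapshot('scene')
for n,v in (('top',t),('scene',q)):
  for l in ['scoop','ball_a','plate']:
    for d in place_of(l,v):
        p=pts(v,[d['xy']])[0]
        if d['p']>.25 and p[0]>400: print(n,l,round(d['p'],2),p)
cv2.imwrite('pics/f.png',cv2.cvtColor(np.hstack([cv2.resize(s['frame'],(400,300)),cv2.resize(q['frame'][130:400,150:450],(400,300))]),cv2.COLOR_RGB2BGR))
E
```

```text
18.8333 1.001557316374412 [ 506.937 -268.647  235.182]
slope [ 0.011 -0.1  ] z 64.32614078601759
top scoop 0.79 [ 500.177 -173.33    67.094]
top ball_a 0.74 [446.803 210.224   5.66 ]
top ball_a 0.58 [639.795 291.677  27.212]
top ball_a 0.55 [674.693 269.213  29.365]
top ball_a 0.41 [618.141 266.379  27.385]
top ball_a 0.39 [624.322 231.425  28.64 ]
scene scoop 0.85 [ 501.75  -166.016   67.664]
scene ball_a 0.73 [ 731.916 -261.998   31.953]
scene ball_a 0.62 [635.353 240.104  20.813]
scene ball_a 0.6 [643.042 295.284  25.066]
scene ball_a 0.59 [623.317 273.819  28.279]
scene ball_a 0.44 [681.8   274.205  27.685]
scene plate 0.81 [ 508.141 -167.243   64.986]
```

View pics/f.png

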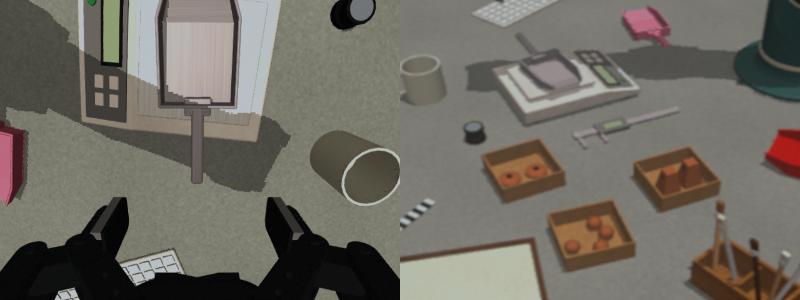

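The empty scoop stands level on the plate (left crop, around (200,80)). All four balls are in one box (right crop, around (595,235)), and the other things look unmoved.

```bash
python3 -c "
from rig import *
print(finish_job())"
```

```text
the job is handed in; nothing more can be done
None
```

I tipped both weighed balls into the box that holds the other round balls and put the empty scoop back level near the middle of the weighing plate. I handed the job in after about 19 of the 67 seconds; it returned no verdict.

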